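Sweep the gelt coins into the tray

ROBOT

A 7-joint arm with a two-finger parallel gripper is mounted at the origin on the work surface. World frame = base frame: x ahead of the robot, y to its left, z up, the work surface at z = 0. Lengths are in m, angles in rad, forces in N, time in s.
With the tool pointing down it reaches from about 0.35 to 0.9 m from the base axis. Payload 19.9 kg.
Tool frame: the origin (TCP) lies on the centre line of the jaws, within the pads' length; the fingertips stand 8 mm ahead of it and the grasp point (between the pads) lies 11 mm behind it; z points along the fingers, y is the line along which they close (so a half turn about z gives the same grasp; the last joint's range is limited). The gripper opens to 94 mm and grips with 3 to 60 N. Pads are 16 mm wide; open, the fingers measure 119 mm over their backs; the gripper's body (75 mm by 177 mm) begins 78 mm behind the grasp point.
Start: joints at [-0.042, 0.417, -0.01, 1.614, 0.005, 1.111, -0.053], TCP at [0.625, 0, 0.175] pointing down, gripper open.
Joint ranges: [-2.81, 2.81], [-0.39, 2.02], [-1.27, 1.25], [0.06, 2.57], [-1.19, 4.33], [0.19, 2], [-2.82, 2.82]. Speed limits (rad/s): [1.89, 1.89, 2.39, 2.39, 3.01, 3.01, 3.01].

INTERFACE

Orientations are given as a unit quaternion [x, y, z, w].
In Python, from rig import robot gives the robot as it stands.
- The arm moves only by the tool arm_command, never from a script. Its argument "increments" is one flat list of numbers, 5 for each row, row after row: the opening in per cent of the stroke, from 0 (shut) to 100 (fully open), then the shift along the world's x, y, z in mm, then the turn about the world's z in rad. In form: [fingers, dx, dy, dz, spin, fingers, dx, dy, dz, spin, ...]. A call has 1 to 8 rows; each row shifts and turns the commanded pose from where the row before left it; what a row does not reach is not made up. A row lasts 1/12 s, in which the tool goes at most 41.7 mm and 7.16 degrees, less where a joint would pass 70% of its speed; a pose out of reach is approached as far as the arm can. A call with a gripper value outside its range is refused whole. The fingers move at their own pace and stop on an object; "squeeze" is the grip in N (left out, the last holds). Time passes only in rows, so rows that do not move let the fingers close. It gives the time, the measured TCP pose, the force, the opening and the grip force at its end, in the units of the state.
- robot.get_obs(): the state, without advancing time (a new reading comes with each control period).
- robot.snapshot(name): name is "scene" or "side" or "wrist"; returns the picture (400x640x3 uint8, blue, green, red); there is no depth.
- robot.calibration(name): a dict with "K" (3x3 intrinsics, pixels), "dist" ([k1, k2, p1, p2, k3] as OpenCV has them; the pictures are not rectified), "origin" and "rotation" of the camera in the world. Camera axes: x right, y up, looking along -z (the intrinsics and any distortion apply to the point x, -y, -z); pixel columns grow to the right and rows downward; lengths in m; the calibration is good to about 2 mm. A picture is of the moment at which its call begins: read the wrist's pose just before it. calibration takes no time and is no camera call; for the wrist camera it gives the pose at the moment of the call.
- robot.job_done(): hands the job in; it is judged then, once.
Trained networks look in the newest picture that a camera, given by its name, has taken for a name from the list of things; names that differ only in an ending like _2 or _b are one class to them, and where a whole thing is asked for, a point or a joint stands for the part that bears it (a point fixed in the world has none). Each returns a list of dicts, best first, with "confidence" (0 to 1); they miss things now and then, are a little off and sometimes report something else, mostly with a low value. They report only what shows in the picture. A call takes as long as a camera call. They do not tell look-alikes from the thing itself.
- robot.find_in(name, camera): "uv" ([column, row] in pixels, amid what is visible of it).
- robot.trace(name, camera): "pixels" (400x640 bool, what is visible of it) and "uv" ([column, row] in pixels, amid what is visible of it).
The state is a dict: "clock": time; "q": joint angles; "qvel": joint speeds; "tau": joint torques, N m; "tool_pos": TCP position; "ee_rot": TCP orientation; "wrist_force": force on the tool from outside, world axes, zero at the start; "torque": the same for the moment, N m; "finger_gap": finger opening in m; "grasp_force": force on a finger pad.
Only numpy, scipy, OpenCV 4.12 (cv2) and the standard library are available. Lean on these libraries where they do the work, as an engineer would, in place of code of your own. Each camera call takes 0.05 s, during which the arm holds its last target. There are 200 camera calls.

TASK

The dreidel game is over: with the fingers closed, sweep the three gold coins along the windowsill and in through the open side of the blue tray, until all three lie flat and wholly inside it. Only push the coins along the sill: do not take them between the fingers or lift them. Leave the menorah, the wooden dreidel, the saucer and the tin box where they are.

Things in the scene. Friction and masses are not known exactly. Their poses are not given: they have to be found in the camera images.
- tray: Blue three-sided sweeping tray, fixed to the sill. 110 mm along its x by 158 mm along its y over all, walls 4 mm thick and 22 mm high on its +x, +y and -y sides; the whole -x side is open (mouth 150 mm wide, in the plane 55 mm from the origin towards -x). The steel-coloured floor sheet is level with the sill: there is no step at the mouth. Origin: centre of the outline, at sill height (z = 0); z up.
- coin1: Loose round game coin, gold-coloured hardwood, 36 mm in diameter and 12 mm thick, about 14 g, lying flat on the sill and sliding easily. Origin: centre of its underside; z up.
- coin2: Loose round game coin, gold-coloured hardwood, 36 mm in diameter and 12 mm thick, about 14 g, lying flat on the sill and sliding easily. Origin: centre of its underside; z up.
- coin3: Loose round game coin, gold-coloured hardwood, 36 mm in diameter and 12 mm thick, about 14 g, lying flat on the sill and sliding easily. Origin: centre of its underside; z up.
- dreidel: Bystander: loose wooden dreidel, 20 g, lying on its side just outside the tray's +y wall, 62 mm long along its x by 28 mm wide and 28 mm high. Origin: under the middle of its square part; the stem points to its -x.
- menorah: Bystander: slim brushed steel menorah, loose, 0.7 kg, 182 mm wide along its x, base 130 by 60 mm, 207 mm high with its candles. Origin: centre of the underside of the base.
- saucer: Bystander: grey stoneware saucer, loose, 130 mm in diameter, 18 mm high. Origin: centre of its underside.
- tin: Bystander: closed tin box with a green lid, loose, 70 by 100 mm (its x by y) and 53 mm high, standing on the right. Origin: centre of its underside.
There are look-alikes about, which are no part of the job. Leave any purple or red look-alike of the coin2 alone.

How it is judged:
By the outcome, as a careful person would: the job done as asked, in the order asked, and still so for the second after the job is handed in, with the robot touching nothing.
It also fails if it takes over 72 s, if anything falls off the work surface, if the arm or the gripper's body presses on something with over 40 N, if the wrist force passes 120 N, or if a joint passes its speed limit or range.

## Working session

There is one attempt and no reset: what is moved stays moved. The work goes in short steps, Python scripts to look and compute and a tool call to move; the robot and the scene stay as the last step left them, time stands still between calls to the robot, and variables do not carry over. Pictures are saved under pics/ and viewed, at most 10 in all, crops included, and the job is handed in when it is done.

Besides the shell and the picture viewer there is one more tool, called after "Call:" as a command line: name --argument value ..., lists and objects as JSON in quotes. arm_command: Moves the arm, as the interface text tells. Its arguments: {"type":"object","properties":{"increments":{"type":"array","items":{"type":"number"}},"squeeze":{"type":"number"}},"required":["increments"]}

```bash
mkdir -p pics; cat > h.py <<'E'
import numpy as np, cv2
from rig import robot
def ray(cam,uv):
    c=robot.calibration(cam);K=np.array(c["K"],float);d=np.array(c["dist"],float)
    p=cv2.undistortPoints(np.array([[uv]],float),K,d)[0,0]
    R=np.array(c["rotation"],float).reshape(3,3)
    return np.array(c["origin"],float),R@np.array([p[0],-p[1],-1])
def at(cam,uv,z):
    o,r=ray(cam,uv);return (o+r*(z-o[2])/r[2])
E
python3 - <<'E'
from h import *
for c in ("scene","side"):
    im=robot.snapshot(c);cv2.imwrite(f"pics/{c}0.png",im)
    for n,z in (("coin1",.006),("tray",0),("dreidel",.014),("menorah",0.05),("saucer",.01),("tin",.03)):
        for r in robot.find_in(n,c):
            print(c,n,np.round(r["uv"]),round(r["confidence"],2),np.round(at(c,r["uv"],z),3))
print(robot.get_obs()["clock"])
E
```

```text
Traceback (most recent call last):
  File "h.py", line 9, in at
    o,r=ray(cam,uv);return (o+r*(z-o[2])/r[2])
        ~~~^^^^^^^^
  File "h.py", line 6, in ray
    R=np.array(c["rotation"],float).reshape(3,3)
ValueError: cannot reshape array of size 4 into shape (3,3)
```

View pics/scene0.png

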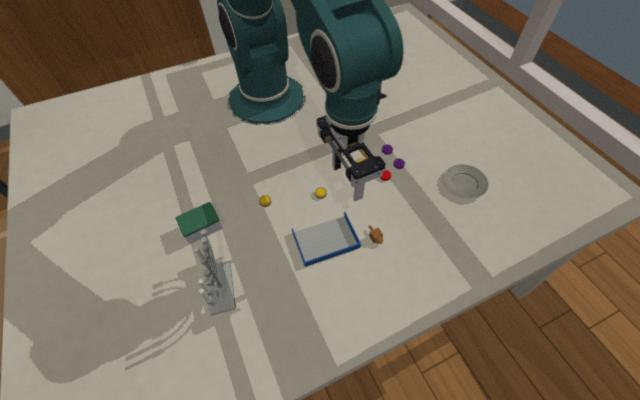

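The scene view shows gold coins at (265,200) and (320,192), with a third partly hidden under the gripper near (360,158). Purple look-alikes are at (387,149) and (399,163), and a red one at (386,175). The tray is at (327,240) with its mouth facing the robot.

```bash
sed -i 's/R=np.array(c\["rotation"\],float).reshape(3,3)/R=Rotation.from_quat(c["rotation"]).as_matrix()/; 1a from scipy.spatial.transform import Rotation' h.py
python3 - <<'E'
from h import *
for c in ("scene","side","wrist"):
    im=robot.snapshot(c);cv2.imwrite(f"pics/{c}0.png",im)
    if c=="wrist": cv2.imwrite("pics/w.png",im)
    for n,z in (("coin1",.006),("tray",0),("dreidel",.014),("menorah",0.05),("saucer",.01),("tin",.03)):
        for r in robot.trace(n,c):
            m=r["pixels"];hsv=cv2.cvtColor(im,cv2.COLOR_BGR2HSV)
            print(c,n,np.round(r["uv"]),round(r["confidence"],2),np.round(at(c,r["uv"],z),3),m.sum(),np.median(hsv[m],axis=0))
print(robot.get_obs())
E
```

```text
scene coin1 [318. 194.] 0.7 [ 0.488 -0.015  0.006] 106 [ 22. 172. 160.]
scene coin1 [400. 161.] 0.61 [0.488 0.27  0.006] 93 [142. 159.  94.]
scene coin1 [263. 204.] 0.53 [ 0.451 -0.174  0.006] 83 [ 23. 197. 144.]
scene coin1 [386. 146.] 0.53 [0.411 0.265 0.006] 100 [142. 154.  95.]
scene tray [329. 240.] 0.88 [ 0.64  -0.053  0.   ] 2169 [ 35.  12. 142.]
scene dreidel [375. 237.] 0.44 [0.692 0.059 0.014] 164 [ 15.  159.  124.5]
scene dreidel [197. 220.] 0.21 [ 0.429 -0.36   0.014] 1088 [ 73. 111.  94.]
scene menorah [217. 285.] 0.93 [ 0.656 -0.359  0.05 ] 1863 [ 30.  14. 112.]
scene saucer [466. 182.] 0.69 [0.647 0.398 0.01 ] 1187 [ 21.  30. 121.]
scene tin [197. 220.] 0.92 [ 0.441 -0.359  0.03 ] 1149 [ 73. 110.  94.]
side coin1 [376. 266.] 0.77 [0.367 0.144 0.006] 226 [144. 160. 101.]
side coin1 [294. 286.] 0.77 [0.5   0.268 0.006] 235 [143. 155.  82.]
side coin1 [343. 262.] 0.72 [0.435 0.163 0.006] 185 [ 21. 208. 144.]
side coin1 [331. 291.] 0.64 [0.427 0.253 0.006] 255 [144. 154.  81.]
side coin1 [300. 261.] 0.49 [0.521 0.197 0.006] 218 [  1. 239. 155.]
side coin1 [344. 216.] 0.48 
[... 1145 characters left out ...]
: array([-0.04147632,  0.41742836, -0.01026488,  1.61358921,  0.00471799,
        1.11066591, -0.05299438]), 'qvel': array([-0.00100123, -0.00079233, -0.00069198,  0.00206199, -0.00085141,
        0.00040943,  0.00013297]), 'tau': array([ 2.19322646e-04, -8.51038313e+01,  6.37620986e-01, -4.26282835e+01,
       -4.88508702e-02,  1.37139522e-02, -9.18451951e-05]), 'tool_pos': array([ 6.24992639e-01, -4.08429111e-05,  1.74612089e-01]), 'ee_rot': array([ 7.07120615e-01,  7.07092945e-01, -4.68870955e-05,  2.02524648e-06]), 'wrist_force': array([ 0.00549873, -1.07389082,  0.30410203]), 'torque': array([-0.00743968,  0.06843516, -0.0021263 ]), 'grasp_force': 0.0, 'finger_gap': 0.09390584794331414}
```

View pics/side0.png

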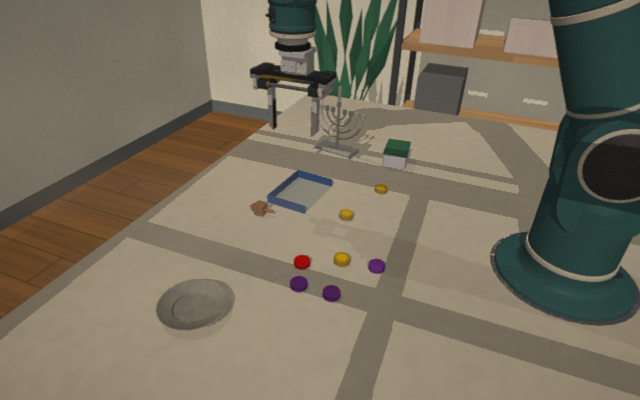

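View pics/w.png

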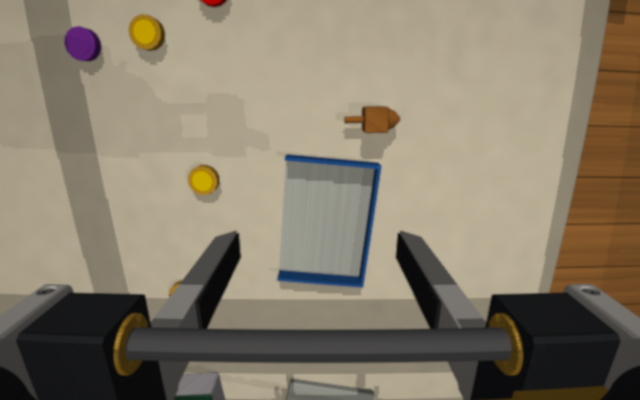

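Side view: gold coins at (342,260), (346,214) and (380,188); purple at (376,266), (299,284) and (331,293); red at (302,262). Wrist view: gold at (147,31), (203,180) and an occluded one at (176,286); the tray corners are near (287,156), (380,164), (363,286) and (279,280). Next I refine the tray and coin positions by colour and make a confirming crop.

```bash
cat >> h.py <<'E'
def blobs(cam,im,lo,hi,z,amin=40):
    m=cv2.inRange(cv2.cvtColor(im,cv2.COLOR_BGR2HSV),lo,hi)
    n,l,s,c=cv2.connectedComponentsWithStats(m)
    return [(np.round(c[i]),int(s[i,4]),np.round(at(cam,c[i],z),3)) for i in range(1,n) if s[i,4]>=amin]
GOLD=((18,120,60),(30,255,255)); BLUE=((100,120,40),(125,255,255))
E
python3 - <<'E'
from h import *
ims={}
for c in ("scene","side","wrist"):
    im=robot.snapshot(c);ims[c]=im
    for b in blobs(c,im,*GOLD,.007): print(c,"gold",*b)
    m=cv2.inRange(cv2.cvtColor(im,cv2.COLOR_BGR2HSV),*BLUE)
    n,l,s,_=cv2.connectedComponentsWithStats(m);
    m=np.isin(l,[i for i in range(1,n) if s[i,4]>30]).astype(np.uint8)
    pts=cv2.findNonZero(m);h=cv2.convexHull(pts)
    h=cv2.approxPolyDP(h,4,True)[:,0]
    for p in h: print(c,p,np.round(at(c,p,.022),3),np.round(at(c,p,0),3))
cv2.imwrite("pics/crop.png",np.hstack([cv2.resize(ims["side"][170:310,260:400],(400,400)),cv2.resize(ims["scene"][130:270,250:390],(400,400))]))
E
```

```text
scene gold [320. 193.] 93 [ 0.489 -0.009  0.007]
scene gold [265. 201.] 97 [ 0.444 -0.167  0.007]
scene [345 214] [0.596 0.017 0.022] [0.584 0.024 0.   ]
scene [359 246] [0.701 0.004 0.022] [0.692 0.011 0.   ]
scene [305 265] [ 0.689 -0.146  0.022] [ 0.679 -0.143  0.   ]
scene [303 259] [ 0.671 -0.143  0.022] [ 0.661 -0.14   0.   ]
side gold [277.  77.] 98 [ 1.161 -0.951  0.007]
side gold [381. 189.] 104 [ 0.444 -0.165  0.007]
side gold [346. 215.] 130 [ 0.489 -0.008  0.007]
side gold [341. 259.] 195 [0.442 0.155 0.007]
side [330 184] [ 0.569 -0.107  0.022] [ 0.582 -0.143  0.   ]
side [298 171] [ 0.678 -0.138  0.022] [ 0.695 -0.175  0.   ]
wrist gold [146.  32.] 983 [0.438 0.156 0.007]
wrist gold [203. 180.] 720 [ 0.485 -0.008  0.007]
wrist gold [173. 288.] 52 [ 0.429 -0.157  0.007]
wrist gold [125. 343.] 828 [ 0.344 -0.251  0.007]
wrist gold [510. 344.] 942 [ 0.901 -0.252  0.007]
wrist gold [562. 394.] 920 [ 1.01  -0.356  0.007]
wrist [379 165] [0.692 0.012 0.022] [0.696 0.008 0.   ]
wrist [362 285] [ 0.679 -0.142  0.022] [ 0.682 -0.156  0.   ]
wrist [279 279] [ 0.574 -0.133  0.022] [ 0.571 -0.147  0.   ]
wrist [286 157] [0.587 0.022 0.022] [0.585 0.018 0.   ]
```

View pics/crop.png

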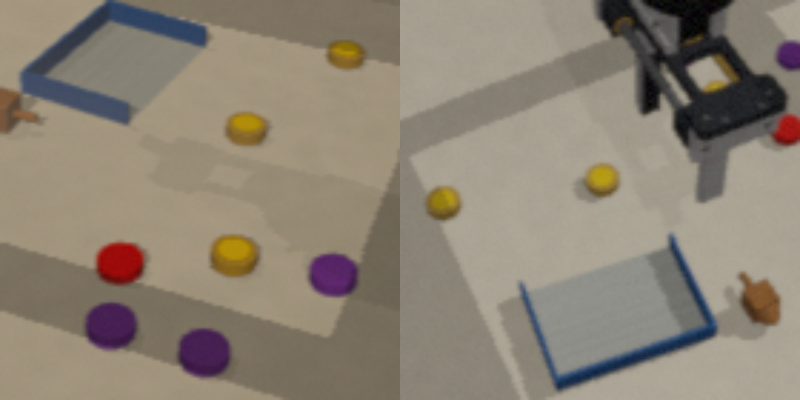

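The crop confirms the three gold coins. The purple and red discs are apart from them.

Positions in metres:

| Item | x | y |
|---|---|---|
| Coin A | 0.487 | -0.008 |
| Coin B | 0.439 | 0.156 |
| Coin C | 0.444 | -0.166 |
| Tray centre (yaw -0.088 rad) | 0.633 | -0.060 |

A can go straight in. B and C need a sideways push first, then a push inward.

Call:
arm_command --increments '[0, -24, 0, -10, 0.124, 0, -24, 0, -10, 0.124, 0, -24, 0, -10, 0.124, 0, -24, 0, -10, 0.124, 0, -24, 0, -10, 0.124, 0, -24, 0, -10, 0.124, 0, -24, 0, -10, 0.124, 0, -25, -3, -10, 0.124]'

```text
clock: 1.97
tool_pos: [0.431, -0.0027, 0.0943]
ee_rot: [0.282, 0.959, 0.0, 0.0]
wrist_force: [0.7, 0.4, 0.3]
finger_gap: 0.0445
grasp_force: 0.0
```

Call:
arm_command --increments '[0, 0, 0, -10, 0.1228, 0, 0, 0, -10, 0.1228, 0, 0, 0, -10, 0.1228, 0, 0, 0, -10, 0.1228, 0, 0, 0, -11, 0, 0, 0, 0, -11, 0, 0, 0, 0, -11, 0, 0, 0, 0, -11, 0]'

```text
clock: 2.63
tool_pos: [0.4322, -0.003, 0.0102]
ee_rot: [0.044, 0.999, -0.0, 0.0]
wrist_force: [0.2, 0.7, 0.6]
finger_gap: 0.0007
grasp_force: 0.0
```

```bash
python3 - <<'E'
from h import *
im=robot.snapshot("wrist");cv2.imwrite("pics/w2.png",im)
for b in blobs("wrist",im,*GOLD,.007): print(*b)
im=robot.snapshot("side")
for b in blobs("side",im,*GOLD,.007): print("s",*b)
o=robot.get_obs();print(o["clock"],o["tool_pos"],Rotation.from_quat(o["ee_rot"]).as_matrix().round(3).tolist(),o["finger_gap"],o["wrist_force"])
E
```

```text
[540. 215.] 2165 [0.436 0.154 0.007]
[100. 254.] 1970 [ 0.438 -0.165  0.007]
[318. 296.] 118 [ 0.486 -0.008  0.007]
[312. 348.] 261 [ 0.533 -0.016  0.007]
[323. 346.] 257 [ 0.533 -0.007  0.007]
[370. 397.] 448 [0.59  0.028 0.007]
[104. 399.] 50 [ 0.578 -0.205  0.007]
s [381. 189.] 90 [ 0.442 -0.167  0.007]
s [346. 215.] 131 [ 0.489 -0.008  0.007]
s [341. 259.] 195 [0.442 0.155 0.007]
2.7333 [ 0.43113973 -0.00299412  0.00956661] [[-0.996, 0.087, -0.002], [0.087, 0.996, -0.0], [0.002, -0.0, -1.0]] 0.0002913525427032417 [0.02328718 0.34952027 0.35063537]
```

View pics/w2.png

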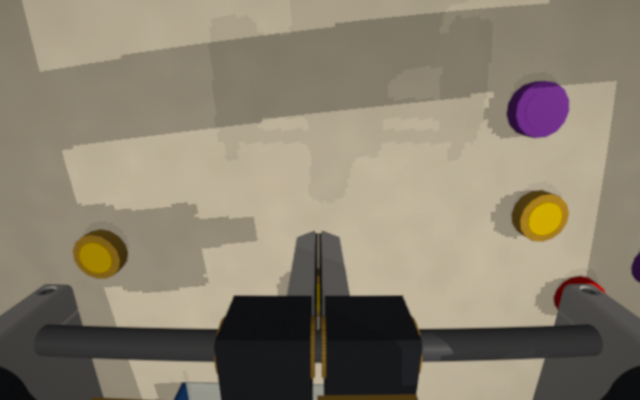

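The wrist view shows B at (540,215), C at (100,254) and the shut fingers at (318,240), in line behind A. Pushing A in along the tray's axis.

Call:
arm_command --increments '[0, 8, -0.7, 2, 0, 0, 8, -0.7, 0, 0, 0, 9, -0.8, 0, 0, 0, 12, -1, 0, 0, 0, 12, -1, 0, 0, 0, 12, -1.1, 0, 0, 0, 12, -1.1, 0, 0, 0, 12, -1.1, 0, 0]'

```text
clock: 3.4
tool_pos: [0.5188, -0.0108, 0.0132]
ee_rot: [0.044, 0.999, -0.0, 0.001]
wrist_force: [-0.1, 0.5, -0.4]
finger_gap: 0.0003
grasp_force: 0.0
```

Call:
arm_command --increments '[0, 13, -1.1, 0, 0, 0, 13, -1.1, 0, 0, 0, 13, -1.2, 0, 0, 0, 13, -1.2, 0, 0, 0, 13, -1.2, 0, 0, 0, 12, -1.1, 0, 0, 0, 10, -0.9, 0, 0, 0, 8, -0.7, 0, 0]'

```text
clock: 4.07
tool_pos: [0.6138, -0.0193, 0.0131]
ee_rot: [0.044, 0.999, -0.0, 0.001]
wrist_force: [1.0, 0.2, 0.3]
finger_gap: 0.0007
grasp_force: 0.0
```

```bash
python3 - <<'E'
from h import *
for c in ("side","scene"):
    im=robot.snapshot(c)
    for b in blobs(c,im,*GOLD,.007,30): print(c,*b)
o=robot.get_obs();print(o["clock"],o["tool_pos"],o["wrist_force"])
E
```

```text
side [381. 189.] 104 [ 0.444 -0.165  0.007]
side [346. 215.] 129 [ 0.489 -0.007  0.007]
side [341. 259.] 195 [0.442 0.155 0.007]
scene [363. 163.] 59 [0.444 0.159 0.007]
scene [265. 201.] 97 [ 0.444 -0.167  0.007]
4.1667 [ 0.61339181 -0.01919458  0.01283603] [-0.40275771  0.38153039  0.74351818]
```

```bash
python3 - <<'E'
from h import *
a=robot.snapshot("side")[130:290,240:400];b=robot.snapshot("scene")[130:290,250:410]
cv2.imwrite("pics/c2.png",np.hstack([cv2.resize(x,(400,400)) for x in (a,b)]))
im=robot.snapshot("side")
for b in blobs("side",im,*GOLD,.007,30): print(*b)
E
```

```text
[381. 189.] 104 [ 0.444 -0.165  0.007]
[346. 215.] 131 [ 0.489 -0.007  0.007]
[341. 259.] 195 [0.442 0.155 0.007]
```

View pics/c2.png

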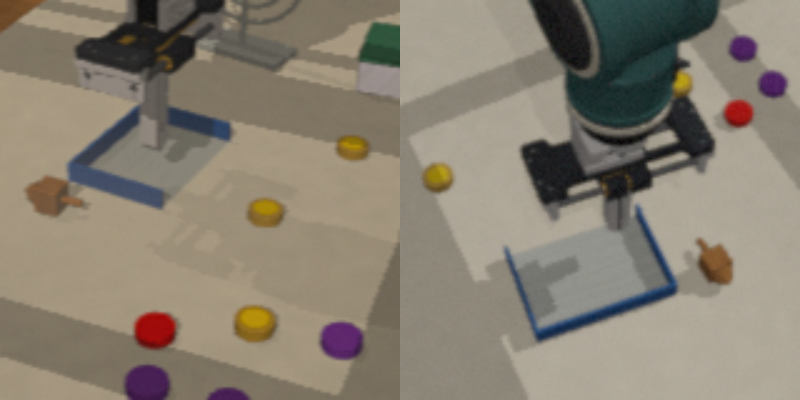

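The fingers passed over A without moving it: it still shows at crop (265,212). The tips must ride higher than the reading says. I'll check their height in the pictures.

```bash
python3 - <<'E'
from h import *
for c,uv in (("side",(301,189)),("scene",(250+620/2.5,130+228/2.5))):
    for z in (0,.005,.01,.015,.02,.03): print(c,z,at(c,uv,z).round(3))
o=robot.get_obs();print(o["tool_pos"],o["q"])
print(robot.calibration("wrist")["origin"])
E
```

```text
side 0 [ 0.645 -0.085  0.   ]
side 0.005 [ 0.641 -0.077  0.005]
side 0.01 [ 0.638 -0.07   0.01 ]
side 0.015 [ 0.634 -0.062  0.015]
side 0.02 [ 0.631 -0.054  0.02 ]
side 0.03 [ 0.624 -0.039  0.03 ]
scene 0 [0.793 0.397 0.   ]
scene 0.005 [0.795 0.394 0.005]
scene 0.01 [0.796 0.39  0.01 ]
scene 0.015 [0.798 0.386 0.015]
scene 0.02 [0.8   0.382 0.02 ]
scene 0.03 [0.803 0.375 0.03 ]
[ 0.61163617 -0.01896136  0.01266386] [ 0.13850714  0.59453676 -0.20977654  1.7594414   0.16267222  0.8047143
  1.33385387]
[ 0.52570001 -0.01101671  0.22292078]
```

```bash
python3 - <<'E'
from h import *
o1,r1=ray("side",(301,189));o2,r2=ray("scene",(338,221))
s=np.linalg.lstsq(np.c_[r1,-r2],o2-o1,rcond=None)[0]
print((o1+s[0]*r1).round(3),(o2+s[1]*r2).round(3))
E
```

```text
[ 0.615 -0.019  0.043] [ 0.619 -0.017  0.042]
```

```bash
python3 - <<'E'
from h import *
for a,b in (((274,128),(358,198)),((315,135),(337,166))):
    o1,r1=ray("side",a);o2,r2=ray("scene",b)
    s=np.linalg.lstsq(np.c_[r1,-r2],o2-o1,rcond=None)[0]
    print((o1+s[0]*r1).round(3),(o2+s[1]*r2).round(3))
E
```

```text
[0.674 0.002 0.206] [0.675 0.003 0.206]
[0.571 0.002 0.208] [0.571 0.002 0.208]
```

Both pairs of views put the tips about 38 mm higher than the reading implies (0.207 at TCP 0.175, 0.042 at 0.013). x and y agree. I'll go back behind A and descend by about 35 mm more, watching the force.

Call:
arm_command --increments '[0, -26, 2.3, 0, 0, 0, -26, 2.3, 0, 0, 0, -26, 2.3, 0, 0, 0, -26, 2.3, 0, 0, 0, -26, 2.3, 0, 0, 0, -26, 2.3, 0, 0, 0, -26, 2.2, 0, 0, 0, 0, 0, 0, 0]'

```text
clock: 4.98
tool_pos: [0.425, -0.0029, 0.0125]
ee_rot: [0.043, 0.999, -0.0, -0.001]
wrist_force: [0.5, -0.2, -0.0]
finger_gap: 0.0003
grasp_force: 0.0
```

Call:
arm_command --increments '[0, 0, 0, -8, 0, 0, 0, 0, -8, 0, 0, 0, 0, -6, 0, 0, 0, 0, -4, 0, 0, 0, 0, -3, 0, 0, 0, 0, -2, 0, 0, 0, 0, -2, 0, 0, 0, 0, 0, 0]'

```text
clock: 5.65
tool_pos: [0.4299, -0.003, -0.0207]
ee_rot: [0.044, 0.999, -0.0, -0.0]
wrist_force: [0.1, 0.7, -0.3]
finger_gap: 0.0005
grasp_force: 0.0
```

Call:
arm_command --increments '[0, 0, 0, -1, 0, 0, 0, 0, -1, 0, 0, 0, 0, 0, 0]'

```text
clock: 5.9
tool_pos: [0.43, -0.003, -0.0224]
ee_rot: [0.044, 0.999, -0.0, 0.0]
wrist_force: [-0.5, -0.5, -0.2]
finger_gap: 0.0003
grasp_force: 0.0
```

```bash
python3 - <<'E'
from h import *
a=robot.snapshot("side");b=robot.snapshot("scene")
cv2.imwrite("pics/c3.png",np.hstack([cv2.resize(x,(400,400)) for x in (a[150:290,280:420],b[130:270,250:390])]))
for x in blobs("side",a,*GOLD,.007,30): print(*x)
o=robot.get_obs();print(o["clock"],o["tool_pos"],o["wrist_force"])
E
```

```text
[383. 191.] 30 [ 0.435 -0.156  0.007]
[346. 215.] 131 [ 0.489 -0.008  0.007]
[341. 259.] 195 [0.442 0.155 0.007]
6.0 [ 0.43005956 -0.0030164  -0.02229641] [ 0.31407141  1.00176992 -0.09628365]
```

View pics/c3.png

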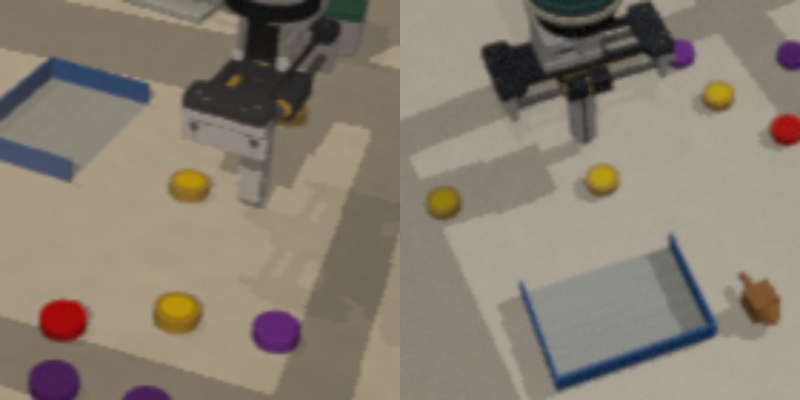

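The tips now stand right beside A, near the sill: tip at left crop (253,203), coin at (189,184). I'll drop 2 mm more and push.

Call:
arm_command --increments '[0, 0, 0, -2, 0, 0, 8, -0.7, 0, 0, 0, 8, -0.7, 0, 0, 0, 9, -0.8, 0, 0, 0, 10, -0.9, 0, 0, 0, 10, -0.9, 0, 0, 0, 10, -0.9, 0, 0, 0, 10, -0.9, 0, 0]'

```text
clock: 6.67
tool_pos: [0.4961, -0.0089, -0.0244]
ee_rot: [0.044, 0.999, -0.0, 0.0]
wrist_force: [-0.1, -0.0, -0.1]
finger_gap: 0.0004
grasp_force: 0.1
```

```bash
cat > look.py <<'E'
from h import *
C=np.array([.633,-.060]);U=np.array([.996,-.088]);V=np.array([.088,.996])
for c in ("side","scene"):
    im=robot.snapshot(c)
    for uv,n,p in blobs(c,im,*GOLD,.007,15):
        if .3<p[0]<.8: d=p[:2]-C;print(c,uv,n,p,"local",round(d@U,3),round(d@V,3))
o=robot.get_obs();p=o["tool_pos"];d=p[:2]-C;print(o["clock"],p.round(4),"local",round(d@U,4),round(d@V,4),o["wrist_force"].round(1))
E
python3 look.py
```

```text
side [335. 172.] 19 [ 0.592 -0.204  0.007] local -0.028 -0.147
side [351. 180.] 18 [ 0.532 -0.175  0.007] local -0.09 -0.123
side [381. 189.] 104 [ 0.444 -0.165  0.007] local -0.179 -0.121
side [332. 211.] 114 [ 0.525 -0.009  0.007] local -0.112 0.041
side [341. 259.] 195 [0.442 0.155 0.007] local -0.209 0.197
scene [361. 163.] 87 [0.44  0.154 0.007] local -0.211 0.196
scene [265. 201.] 101 [ 0.443 -0.167  0.007] local -0.18 -0.123
scene [325. 202.] 102 [ 0.526 -0.012  0.007] local -0.111 0.038
6.7667 [ 0.4967 -0.0089 -0.0244] local -0.1403 0.0389 [-1.  -0.1  0.8]
```

A moves now. Continuing the push.

Call:
arm_command --increments '[0, 11, -1, 0, 0, 0, 12, -1, 0, 0, 0, 12, -1, 0, 0, 0, 12, -1.1, 0, 0, 0, 12, -1.1, 0, 0, 0, 12, -1.1, 0, 0, 0, 12, -1.1, 0, 0, 0, 12, -1.1, 0, 0]'

```text
clock: 7.43
tool_pos: [0.5901, -0.0173, -0.0245]
ee_rot: [0.044, 0.999, -0.0, -0.0]
wrist_force: [0.5, -0.3, 0.3]
finger_gap: 0.0004
grasp_force: 0.1
```

Call:
arm_command --increments '[0, 9, -0.8, 0, 0, 0, 8, -0.7, 0, 0, 0, 6, -0.5, 0, 0, 0, 0, 0, 0, 0]'

```text
clock: 7.77
tool_pos: [0.6137, -0.0193, -0.0245]
ee_rot: [0.044, 0.999, -0.0, 0.0]
wrist_force: [-0.2, -0.4, 0.3]
finger_gap: 0.0006
grasp_force: 0.0
```

```bash
python3 look.py
```

```text
side [290. 160.] 20 [ 0.742 -0.218  0.007] local 0.122 -0.148
side [306. 168.] 17 [ 0.675 -0.187  0.007] local 0.053 -0.123
side [381. 189.] 104 [ 0.444 -0.165  0.007] local -0.179 -0.121
side [291. 197.] 70 [ 0.646 -0.025  0.007] local 0.01 0.036
side [341. 259.] 195 [0.442 0.155 0.007] local -0.209 0.197
scene [363. 162.] 45 [0.44  0.161 0.007] local -0.212 0.203
scene [265. 201.] 102 [ 0.444 -0.167  0.007] local -0.179 -0.123
scene [340. 235.] 124 [ 0.641 -0.022  0.007] local 0.005 0.039
7.8667 [ 0.6126 -0.0192 -0.0245] local -0.0239 0.0388 [-0.3 -0.3  0.2]
```

A is inside at local (0.007, 0.038). Now I'll lift, turn back a quarter turn and go to the -y side of C.

Call:
arm_command --increments '[0, -8, 0.7, 0, 0, 0, 0, 0, 30, 0, 0, 0, 0, 30, -0.12, 0, -22, -24, 0, -0.12, 0, -22, -24, 0, -0.12, 0, -22, -24, 0, -0.12, 0, -22, -24, 0, -0.12, 0, -22, -24, 0, -0.12]'

```text
clock: 8.53
tool_pos: [0.4928, -0.1392, 0.0358]
ee_rot: [0.396, 0.918, 0.0, 0.0]
wrist_force: [0.3, -0.8, -0.4]
finger_gap: 0.0002
grasp_force: 0.0
```

Call:
arm_command --increments '[0, -14, -18, 0, -0.12, 0, -14, -18, 0, -0.12, 0, -14, -18, 0, -0.12, 0, -14, -12, 0, -0.12, 0, 0, 0, -15, -0.1236, 0, 0, 0, -15, -0.1236, 0, 0, 0, -15, -0.1236, 0, 0, 0, -10, 0]'

```text
clock: 9.2
tool_pos: [0.4377, -0.204, -0.0204]
ee_rot: [0.74, 0.673, -0.0, -0.0]
wrist_force: [0.0, -0.2, -0.0]
finger_gap: 0.0006
grasp_force: 0.0
```

Call:
arm_command --increments '[0, 0, 0, -5, 0, 0, 0, 0, 0, 0]'

```text
clock: 9.37
tool_pos: [0.4381, -0.2041, -0.0251]
ee_rot: [0.736, 0.677, -0.0, -0.001]
wrist_force: [-0.4, 0.4, -1.2]
finger_gap: 0.0005
grasp_force: 0.0
```

```bash
python3 look.py
```

```text
side [393. 145.] 65 [ 0.481 -0.452  0.007] local -0.117 -0.404
side [381. 189.] 104 [ 0.444 -0.165  0.007] local -0.179 -0.121
side [292. 197.] 86 [ 0.644 -0.026  0.007] local 0.008 0.035
side [341. 259.] 195 [0.442 0.155 0.007] local -0.209 0.197
scene [361. 163.] 86 [0.441 0.155 0.007] local -0.21 0.197
scene [267. 201.] 59 [ 0.447 -0.162  0.007] local -0.176 -0.118
scene [340. 235.] 123 [ 0.642 -0.022  0.007] local 0.006 0.039
9.4667 [ 0.439  -0.2046 -0.024 ] local -0.1805 -0.1611 [-0.5 -0.7  0.6]
```

Call:
arm_command --increments '[0, 0.7, 8, 0, 0, 0, 0.9, 10, 0, 0, 0, 1, 12, 0, 0, 0, 1.1, 12, 0, 0, 0, 1.1, 12, 0, 0, 0, 1.1, 12, 0, 0, 0, 1, 11, 0, 0, 0, 0.8, 9, 0, 0]'

```text
clock: 10.13
tool_pos: [0.4468, -0.1167, -0.0242]
ee_rot: [0.737, 0.676, 0.0, -0.0]
wrist_force: [-0.2, -0.4, -0.6]
finger_gap: 0.0002
grasp_force: 0.1
```

Call:
arm_command --increments '[0, 0.4, 5, 0, 0, 0, 0, 0, 0, 0]'

```text
clock: 10.3
tool_pos: [0.4473, -0.1122, -0.0243]
ee_rot: [0.737, 0.676, 0.0, -0.0]
wrist_force: [0.0, -0.0, -0.1]
finger_gap: 0.0004
grasp_force: 0.0
```

```bash
python3 look.py
```

```text
side [364. 148.] 17 [ 0.561 -0.393  0.007] local -0.042 -0.338
side [380. 159.] 63 [ 0.493 -0.338  0.007] local -0.115 -0.289
side [292. 197.] 85 [ 0.644 -0.026  0.007] local 0.008 0.035
side [369. 203.] 121 [ 0.451 -0.083  0.007] local -0.179 -0.039
side [341. 259.] 196 [0.442 0.155 0.007] local -0.209 0.197
scene [361. 163.] 85 [0.44  0.155 0.007] local -0.211 0.197
scene [293. 196.] 19 [ 0.464 -0.086  0.007] local -0.166 -0.041
scene [340. 235.] 120 [ 0.642 -0.022  0.007] local 0.006 0.039
10.4 [ 0.4471 -0.1137 -0.0243] local -0.1804 -0.0698 [0.6 0.2 0.1]
```

Call:
arm_command --increments '[0, -0.7, -8, 0, 0, 0, 0, 0, 30, 0, 0, 0, 0, 30, 0, 0, -0.3, 36, 0, 0, 0, -0.3, 36, 0, 0, 0, -0.3, 36, 0, 0, 0, -0.3, 36, 0, 0, 0, -0.3, 36, 0, 0]'

```text
clock: 11.07
tool_pos: [0.4449, 0.0588, 0.0358]
ee_rot: [0.738, 0.675, 0.0, 0.0]
wrist_force: [1.0, 0.6, 0.2]
finger_gap: 0.0004
grasp_force: 0.0
```

Call:
arm_command --increments '[0, 0, 36, 0, 0, 0, 0, 36, 0, 0, 0, 0, 36, 0, 0, 0, 0, 31, 0, 0, 0, 0, 0, 0, 0]'

```text
clock: 11.48
tool_pos: [0.445, 0.2025, 0.0357]
ee_rot: [0.736, 0.677, 0.001, -0.001]
wrist_force: [-1.0, -0.3, -0.4]
finger_gap: 0.0002
grasp_force: 0.0
```

```bash
python3 look.py
```

```text
side [318. 185.] 30 [ 0.607 -0.114  0.007] local -0.021 -0.056
side [338. 202.] 89 [ 0.527 -0.054  0.007] local -0.106 -0.003
side [340. 211.] 16 [ 0.506 -0.016  0.007] local -0.13 0.033
side [341. 259.] 194 [0.442 0.155 0.007] local -0.209 0.197
scene [361. 163.] 86 [0.441 0.155 0.007] local -0.21 0.197
scene [292. 192.] 97 [ 0.45  -0.084  0.007] local -0.18 -0.04
scene [340. 235.] 122 [ 0.642 -0.022  0.007] local 0.006 0.039
11.5833 [0.4452 0.1972 0.0354] local -0.2097 0.2397 [ 0.5 -0.2 -0.1]
```

Call:
arm_command --increments '[0, 0, 0, -20, 0, 0, 0, 0, -20, 0, 0, 0, 0, -15, 0, 0, 0, 0, -5, 0, 0, -0.7, -8, 0, 0, 0, -0.9, -10, 0, 0, 0, -1.1, -12, 0, 0, 0, -1.1, -12, 0, 0]'

```text
clock: 12.25
tool_pos: [0.4414, 0.1537, -0.0236]
ee_rot: [0.738, 0.675, 0.0, 0.0]
wrist_force: [1.1, 0.0, 0.1]
finger_gap: 0.0003
grasp_force: 0.0
```

```bash
python3 look.py
```

```text
side [292. 197.] 87 [ 0.644 -0.026  0.007] local 0.008 0.035
side [328. 199.] 26 [ 0.555 -0.056  0.007] local -0.078 -0.003
side [372. 201.] 43 [ 0.447 -0.094  0.007] local -0.182 -0.05
side [346. 216.] 75 [ 0.487 -0.003  0.007] local -0.15 0.044
side [351. 252.] 67 [0.431 0.125 0.007] local -0.217 0.166
scene [352. 166.] 86 [0.439 0.123 0.007] local -0.209 0.165
scene [292. 192.] 98 [ 0.451 -0.084  0.007] local -0.179 -0.04
scene [340. 235.] 122 [ 0.642 -0.022  0.007] local 0.006 0.039
12.35 [ 0.4413  0.1526 -0.0237] local -0.2096 0.1949 [0.2 0.7 0.2]
```

Call:
arm_command --increments '[0, -1, -12, 0, 0, 0, -1.2, -14, 0, 0, 0, -1.2, -14, 0, 0, 0, -1.2, -14, 0, 0, 0, -1.3, -14, 0, 0, 0, -1.3, -14, 0, 0, 0, -1.3, -14, 0, 0, 0, -1.2, -14, 0, 0]'

```text
clock: 13.02
tool_pos: [0.4313, 0.0443, -0.0241]
ee_rot: [0.737, 0.676, 0.0, 0.0]
wrist_force: [0.3, 0.3, 0.8]
finger_gap: 0.0004
grasp_force: 0.1
```

Call:
arm_command --increments '[0, -1.1, -13, 0, 0, 0, -1, -11, 0, 0, 0, -0.7, -8, 0, 0, 0, -0.4, -5, 0, 0, 0, 0, 0, 0, 0]'

```text
clock: 13.43
tool_pos: [0.4281, 0.0074, -0.0243]
ee_rot: [0.738, 0.675, -0.0, 0.0]
wrist_force: [-0.0, 0.0, 0.6]
finger_gap: 0.0003
grasp_force: 0.0
```

```bash
python3 look.py
```

```text
side [357. 170.] 30 [ 0.536 -0.24   0.007] local -0.081 -0.188
side [374. 183.] 72 [ 0.469 -0.187  0.007] local -0.152 -0.141
side [292. 197.] 84 [ 0.644 -0.026  0.007] local 0.008 0.035
side [376. 218.] 46 [ 0.417 -0.022  0.007] local -0.218 0.019
scene [308. 179.] 90 [ 0.426 -0.021  0.007] local -0.21 0.021
scene [292. 192.] 97 [ 0.45  -0.084  0.007] local -0.18 -0.04
scene [340. 235.] 122 [ 0.642 -0.022  0.007] local 0.006 0.039
13.5333 [ 0.4282  0.0087 -0.0243] local -0.21 0.0504 [ 0.5 -0.1  0.3]
```

Call:
arm_command --increments '[0, 0.7, 8, 0, 0, 0, 0, 0, 30, 0, 0, 0, 0, 30, 0.12, 0, -4.7, -19.8, 0, 0.12, 0, -4.7, -19.8, 0, 0.12, 0, -4.7, -19.8, 0, 0.12, 0, -4.7, -19.8, 0, 0.12, 0, -4.7, -19.8, 0, 0.12]'

```text
clock: 14.2
tool_pos: [0.4055, -0.0823, 0.0357]
ee_rot: [0.449, 0.894, 0.0, 0.0]
wrist_force: [0.5, -0.7, -0.3]
finger_gap: 0.0005
grasp_force: 0.0
```

Call:
arm_command --increments '[0, 0, 0, 0, 0.12, 0, 0, 0, 0, 0.12, 0, 0, 0, 0, 0.12, 0, 0, 0, 0, 0.12, 0, 0, 0, -15, 0.1236, 0, 0, 0, -15, 0.1236, 0, 0, 0, -15, 0.1236, 0, 0, 0, -10, 0]'

```text
clock: 14.87
tool_pos: [0.4054, -0.0814, -0.0204]
ee_rot: [0.039, 0.999, 0.0, -0.0]
wrist_force: [-0.3, 0.2, -0.4]
finger_gap: 0.0007
grasp_force: 0.0
```

Call:
arm_command --increments '[0, 0, 0, -5, 0, 0, 0, 0, 0, 0]'

```text
clock: 15.03
tool_pos: [0.405, -0.0817, -0.0251]
ee_rot: [0.044, 0.999, 0.0, -0.001]
wrist_force: [-0.5, 1.0, 0.9]
finger_gap: 0.0002
grasp_force: 0.0
```

```bash
python3 look.py
```

```text
side [292. 197.] 85 [ 0.644 -0.026  0.007] local 0.008 0.035
side [369. 203.] 122 [ 0.451 -0.083  0.007] local -0.179 -0.039
side [371. 218.] 135 [ 0.427 -0.02   0.007] local -0.209 0.022
scene [308. 179.] 90 [ 0.426 -0.021  0.007] local -0.21 0.021
scene [292. 192.] 97 [ 0.451 -0.084  0.007] local -0.179 -0.04
scene [340. 235.] 121 [ 0.642 -0.022  0.007] local 0.006 0.039
15.1333 [ 0.4057 -0.0821 -0.0241] local -0.2245 -0.042 [ 0.7 -0.5  0.6]
```

Call:
arm_command --increments '[0, 8, 1.3, 0, 0, 0, 8, -0.7, 0, 0, 0, 10, -0.9, 0, 0, 0, 12, -1, 0, 0, 0, 12, -1, 0, 0, 0, 13, -1.1, 0, 0, 0, 13, -1.2, 0, 0, 0, 13, -1.2, 0, 0]'

```text
clock: 15.8
tool_pos: [0.4962, -0.0886, -0.0241]
ee_rot: [0.044, 0.999, -0.0, 0.0]
wrist_force: [-0.2, -0.5, -0.7]
finger_gap: 0.0007
grasp_force: 0.1
```

```bash
python3 look.py
```

```text
side [362. 165.] 15 [ 0.53  -0.274  0.007] local -0.084 -0.222
side [343. 196.] 96 [ 0.526 -0.089  0.007] local -0.104 -0.038
side [292. 197.] 83 [ 0.644 -0.027  0.007] local 0.008 0.034
side [371. 218.] 135 [ 0.427 -0.02   0.007] local -0.209 0.022
scene [308. 181.] 40 [ 0.432 -0.022  0.007] local -0.204 0.02
scene [300. 213.] 109 [ 0.527 -0.092  0.007] local -0.103 -0.041
scene [340. 235.] 122 [ 0.642 -0.022  0.007] local 0.006 0.039
15.9 [ 0.497  -0.0885 -0.0241] local -0.133 -0.0404 [ 0.1 -1.  -0.3]
```

Good. The coin needs about 110 mm more.

Call:
arm_command --increments '[0, 10, -0.9, 0, 0, 0, 12, -1, 0, 0, 0, 13, -1.1, 0, 0, 0, 13, -1.2, 0, 0, 0, 13, -1.2, 0, 0, 0, 13, -1.1, 0, 0, 0, 12, -1, 0, 0, 0, 11, -1, 0, 0]'

```text
clock: 16.57
tool_pos: [0.5922, -0.097, -0.0243]
ee_rot: [0.044, 0.999, -0.0, -0.0]
wrist_force: [-0.1, -0.3, -0.3]
finger_gap: 0.0004
grasp_force: 0.1
```

Call:
arm_command --increments '[0, 8, -0.7, 0, 0, 0, 6, -0.5, 0, 0, 0, 0, 0, 0, 0]'

```text
clock: 16.82
tool_pos: [0.6062, -0.0981, -0.0244]
ee_rot: [0.044, 0.999, -0.0, 0.0]
wrist_force: [-0.9, 1.0, 0.2]
finger_gap: 0.0003
grasp_force: 0.0
```

```bash
python3 look.py
```

```text
side [306. 185.] 86 [ 0.637 -0.099  0.007] local 0.007 -0.038
side [292. 197.] 84 [ 0.644 -0.026  0.007] local 0.008 0.035
side [371. 218.] 137 [ 0.427 -0.02   0.007] local -0.209 0.022
scene [340. 235.] 120 [ 0.642 -0.022  0.007] local 0.006 0.039
scene [312. 244.] 126 [ 0.634 -0.101  0.007] local 0.005 -0.041
16.9167 [ 0.605  -0.0981 -0.0245] local -0.0245 -0.0404 [-0.3  0.5 -0.1]
```

C is inside. Now B, pushed along a slight slant to the gap between the two.

Call:
arm_command --increments '[0, -8, 0.7, 0, 0, 0, 0, 0, 30, 0, 0, 0, 0, 30, 0, 0, -27, 10.8, 0, 0, 0, -27, 10.8, 0, 0, 0, -27, 10.8, 0, 0, 0, -27, 10.8, 0, 0, 0, -27, 10.8, 0, 0]'

```text
clock: 17.58
tool_pos: [0.4599, -0.0431, 0.0356]
ee_rot: [0.044, 0.999, -0.0, -0.0]
wrist_force: [0.6, -0.9, 0.7]
finger_gap: 0.0004
grasp_force: 0.0
```

Call:
arm_command --increments '[0, -27, 10.8, 0, -0.056, 0, -27, 10.8, 0, -0.056, 0, -27, 10.8, 0, 0, 0, 0, 0, -10, 0, 0, 0, 0, -15, 0, 0, 0, 0, -15, 0, 0, 0, 0, -15, 0, 0, 0, 0, -5, 0]'

```text
clock: 18.25
tool_pos: [0.3796, -0.0111, -0.0256]
ee_rot: [0.1, 0.995, -0.0, -0.001]
wrist_force: [-0.7, 0.7, -0.4]
finger_gap: 0.0003
grasp_force: 0.0
```

```bash
python3 look.py
```

```text
side [306. 185.] 97 [ 0.636 -0.101  0.007] local 0.007 -0.041
side [383. 182.] 21 [ 0.447 -0.206  0.007] local -0.172 -0.162
side [400. 192.] 19 [ 0.392 -0.172  0.007] local -0.23 -0.133
side [292. 197.] 85 [ 0.644 -0.026  0.007] local 0.008 0.035
side [371. 218.] 135 [ 0.427 -0.02   0.007] local -0.209 0.022
scene [308. 179.] 90 [ 0.426 -0.021  0.007] local -0.21 0.021
scene [340. 235.] 124 [ 0.642 -0.022  0.007] local 0.006 0.039
scene [312. 244.] 125 [ 0.635 -0.101  0.007] local 0.006 -0.041
18.35 [ 0.3801 -0.011  -0.0248] local -0.2562 0.0265 [ 0.5 -0.6  0.2]
```

Call:
arm_command --increments '[0, 9, -1.8, 0, 0, 0, 9, -1.8, 0, 0, 0, 11, -2.2, 0, 0, 0, 12, -2.4, 0, 0, 0, 13, -2.6, 0, 0, 0, 13, -2.6, 0, 0, 0, 13, -2.6, 0, 0, 0, 13, -2.6, 0, 0]'

```text
clock: 19.02
tool_pos: [0.4764, -0.0301, -0.0235]
ee_rot: [0.1, 0.995, 0.0, 0.001]
wrist_force: [-0.4, -0.8, -0.2]
finger_gap: 0.0002
grasp_force: 0.1
```

```bash
python3 look.py
```

```text
side [345. 168.] 20 [ 0.571 -0.235  0.007] local -0.046 -0.18
side [361. 178.] 22 [ 0.511 -0.199  0.007] local -0.109 -0.149
side [306. 185.] 97 [ 0.636 -0.101  0.007] local 0.007 -0.041
side [292. 197.] 86 [ 0.644 -0.026  0.007] local 0.008 0.035
side [343. 208.] 104 [ 0.506 -0.034  0.007] local -0.129 0.015
scene [314. 200.] 101 [ 0.506 -0.037  0.007] local -0.129 0.012
scene [340. 235.] 124 [ 0.642 -0.022  0.007] local 0.006 0.039
scene [312. 244.] 125 [ 0.635 -0.101  0.007] local 0.006 -0.041
19.1167 [ 0.4772 -0.0302 -0.0236] local -0.1578 0.016 [ 0.1 -0.1  0.6]
```

Call:
arm_command --increments '[0, 10, -2, 0, 0, 0, 13, -2.6, 0, 0, 0, 13, -2.6, 0, 0, 0, 13, -2.6, 0, 0, 0, 13, -2.6, 0, 0, 0, 13, -2.6, 0, 0, 0, 13, -2.6, 0, 0, 0, 13, -2.6, 0, 0]'

```text
clock: 19.78
tool_pos: [0.5762, -0.05, -0.024]
ee_rot: [0.1, 0.995, -0.0, 0.0]
wrist_force: [0.2, 1.0, -0.1]
finger_gap: 0.0006
grasp_force: 0.1
```

Call:
arm_command --increments '[0, 11, -2.2, 0, 0, 0, 8, -1.6, 0, 0, 0, 4, -0.8, 0, 0, 0, 0, 0, 0, 0]'

```text
clock: 20.12
tool_pos: [0.5989, -0.0545, -0.0243]
ee_rot: [0.1, 0.995, -0.0, 0.0]
wrist_force: [-0.3, 0.4, 0.0]
finger_gap: 0.0004
grasp_force: 0.0
```

```bash
python3 look.py
```

```text
side [301. 155.] 17 [ 0.726 -0.263  0.007] local 0.11 -0.194
side [316. 163.] 19 [ 0.661 -0.228  0.007] local 0.043 -0.165
side [298. 193.] 210 [ 0.638 -0.052  0.007] local 0.004 0.008
scene [340. 235.] 120 [ 0.642 -0.022  0.007] local 0.006 0.039
scene [325. 236.] 123 [ 0.626 -0.061  0.007] local -0.007 -0.002
scene [312. 244.] 125 [ 0.635 -0.101  0.007] local 0.006 -0.041
20.2167 [ 0.5979 -0.0543 -0.0244] local -0.0355 0.0026 [-0.4 -0.3 -0.2]
```

Call:
arm_command --increments '[0, -10, 2, 0, 0, 0, -20, 4, 0, 0, 0, -20, 4, 20, 0, 0, -20, 4, 30, 0, 0, -20, 4, 30, 0, 0, -20, 4, 30, 0, 0, 0, 0, 30, 0, 0, 0, 0, 0, 0]'

```text
clock: 20.88
tool_pos: [0.4898, -0.0322, 0.1208]
ee_rot: [0.099, 0.995, -0.0, 0.003]
wrist_force: [1.6, 0.0, 0.3]
finger_gap: 0.0003
grasp_force: 0.0
```

```bash
python3 look.py; python3 - <<'E'
from h import *
a=robot.snapshot("side");b=robot.snapshot("scene")
cv2.imwrite("pics/end.png",np.hstack([cv2.resize(x,(400,400)) for x in (a[150:310,250:410],b[140:300,240:400])]))
for c in ("scene","side"):
    for n,z in (("dreidel",.014),("menorah",0.05),("saucer",.01),("tin",.03)):
        for r in robot.find_in(n,c)[:1]: print(c,n,np.round(at(c,r["uv"],z),3))
E
```

```text
side [362. 109.] 23 [ 0.674 -0.724  0.007] local 0.099 -0.658
side [345. 107.] 15 [ 0.743 -0.722  0.007] local 0.168 -0.65
side [360. 117.] 28 [ 0.652 -0.64   0.007] local 0.07 -0.576
side [301. 191.] 279 [ 0.636 -0.063  0.007] local 0.003 -0.003
scene [340. 235.] 121 [ 0.642 -0.022  0.007] local 0.006 0.039
scene [325. 236.] 120 [ 0.627 -0.061  0.007] local -0.006 -0.002
scene [312. 244.] 126 [ 0.635 -0.101  0.007] local 0.006 -0.041
20.9833 [ 0.4886 -0.0324  0.1167] local -0.1462 0.0147 [ 0.2 -0.1 -0.7]
scene dreidel [ 0.64  -0.021  0.014]
scene menorah [ 0.651 -0.361  0.05 ]
scene saucer [0.652 0.393 0.01 ]
scene tin [ 0.441 -0.361  0.03 ]
side dreidel [ 0.648 -0.348  0.014]
side menorah [ 0.631 -0.291  0.05 ]
side saucer [0.652 0.394 0.01 ]
side tin [ 0.451 -0.342  0.03 ]
```

View pics/end.png

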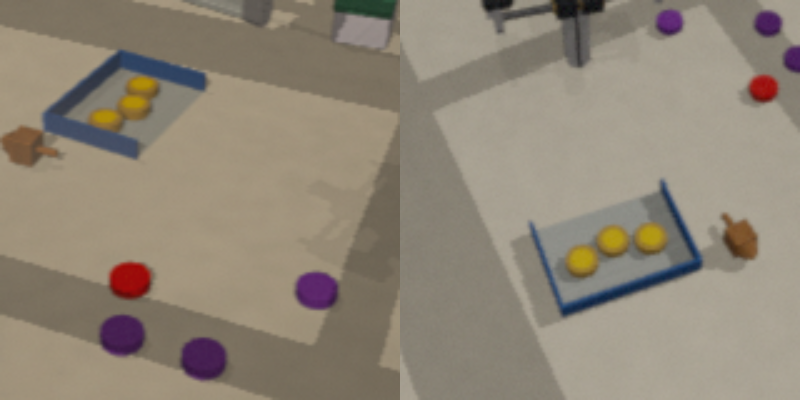

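The three gold coins lie flat inside the tray, at right crop (582,261), (613,240) and (650,238). The dreidel at (740,240) and the purple and red look-alikes have not moved. Handing in.

```bash
python3 -c "from rig import robot; print(robot.job_done())"
```

```text
the job is handed in; nothing more can be done
None
```

I swept all three gold coins into the blue tray, where they lie flat and wholly inside; nothing else looks moved in the last pictures, and the job was handed in at about 21 s.

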